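# Find the concealed catch and pop open the laundry tray

### The arm

A 7-joint arm with a two-finger parallel gripper is mounted at the origin on the work surface. World frame = base frame: x ahead of the robot, y to its left, z up, the work surface at z = 0. Lengths are in m, angles in rad, forces in N, time in s.
With the tool pointing down it reaches from about 0.4 to 0.85 m from the base axis. Payload 4.4 kg.
Tool frame: the origin (TCP) lies at the very end of the fingers, on their centre line; the grasp point (between the pads) lies 19 mm behind it (manip.grasp_offset is the distance from the TCP to the grasp point, in m); z points along the fingers, y is the line along which they close (so a half turn about z gives the same grasp; the last joint's range is limited). The gripper opens to 94 mm and grips with 3 to 60 N. Pads are 16 mm wide; open, the fingers measure 119 mm over their backs; the gripper's body (75 mm by 177 mm) begins 78 mm behind the grasp point.
Start: joints at [-1.22, 0.628, 0.038, 1.517, -0.027, 0.996, -0.02], TCP at [0.263, 0.594, 0.176] pointing down, gripper open.
Joint ranges: [-3.06, 3.06], [-0.37, 2.12], [-1.25, 1.32], [0.18, 2.47], [-1.1, 4.24], [0.23, 1.98], [-2.94, 2.94]. Speed limits (rad/s): [2.57, 2.57, 3.14, 3.14, 3.14, 3.14, 3.14].

### API

Orientations are given as a rotation vector (axis times angle).
In Python, from cell import manip gives the robot as it stands.
- The arm moves only by the shell command python3 -m jog 'ROWS' [FORCE]. ROWS is JSON, a list of rows, each a list of 7 numbers: the shift along the tool's x, y, z in units of 40 mm (1.0 is 40 mm), then the turn, a rotation vector about the tool's x, y, z in units of 6 degrees (1.0 is 6 degrees), then the finger opening in mm, from 0 to 94. In form: [[x, y, z, rx, ry, rz, jaw], ...]. A call has exactly 10 rows; each row shifts and turns the commanded pose from where the row before left it, along the tool's axes as they then stand; what a row does not reach is not made up. A row lasts 1/10 s, in which the tool goes at most 50 mm and 8.59 degrees, less where a joint would pass 70% of its speed; a pose out of reach is approached as far as the arm can. A call is refused whole if a number of a shift passes 1 or a number of a turn 1, either way. A call with a gripper value outside its range is refused whole. The fingers move at their own pace and stop on an object; FORCE is the grip in N (left out, the last holds). Time passes only in rows, so rows that do not move let the fingers close, or fill a call up. It gives the time, the measured TCP pose, the force, the opening and the grip force at its end, in the units of the state.
- manip.get_obs(): the state, without advancing time (a new reading comes with each control period).
- manip.capture(name): name is "scene" or "top"; returns (picture, depth): 384x512x3 uint8, red, green, blue; 384x512 float32, m along the optical axis (not along the pixel's ray), 0 where there is no reading.
- manip.camera_params(name): a dict with "fx", "fy", "cx", "cy" (pixels), "world_from_camera" (4x4, takes a point from camera to world coordinates). Camera axes: x right, y down, z forward; pixel columns grow to the right and rows downward; lengths in m; the calibration is good to about 2 mm. A picture is of the moment at which its call begins. camera_params takes no time and is no camera call.
- manip.hand_in(): hands the job in; it is judged then, once.
Trained networks look in the newest picture that a camera, given by its name, has taken for a name from the list of things; names that differ only in an ending like _2 or _b are one class to them, and where a whole thing is asked for, a point or a joint stands for the part that bears it (a point fixed in the world has none). Each returns a list of dicts, best first, with "score" (0 to 1); they miss things now and then, are a little off and sometimes report something else, mostly with a low value. They report only what shows in the picture. A call takes as long as a camera call.
- manip.search_frame(camera, label): "rect" ([centre column, centre row, width, height] in pixels, round what is visible of it).
The state is a dict: "time_s": time; "joint_pos": joint angles; "dq": joint speeds; "joint_efforts": joint torques, N m; "tcp_pos": TCP position; "tcp_rot": TCP orientation; "force": force on the tool from outside, world axes, zero at the start; "torque": the same for the moment, N m; "finger_gap": finger opening in m; "grasp_force": force on a finger pad.
Only numpy, scipy, OpenCV 4.12 (cv2) and the standard library are available. Lean on these libraries where they do the work, as an engineer would, in place of code of your own. Each camera call takes 0.05 s, during which the arm holds its last target. There are 200 camera calls.

### The job

The tray under the flat white top of the laundry unit is held by a concealed catch: one of the three flush square caps in that top gives under a fingertip, while the other two are only rigid blanks that look the same. Feel across the caps with the closed fingertips, press the one that gives until the tray springs out, then take the hand away and leave the tray standing open. Do not pick up, shift or knock over the scoop, bottle, pot or tumbler around it.

Things in the scene. Friction and masses are not known exactly. Their poses are not given: they have to be found in the camera images.
- unit: White plastic laundry unit fixed on the shelf, 200 (x) by 270 (y) by 60 mm high, tray on runners inside. Origin: centre of its underside; x to its back, z up; tray opens to -x. Flat top panel, 60 mm up, with three 52 mm square holes in a row along y, 75 mm apart, 30 mm in front of centre, each filled by a 48 mm white cap 2 mm below the panel. Any one is the catch; the others are rigid.
- cap_left (a point): Centre of the face of the cap on the unit's +y side (fixed point, does not move when the cap is pressed). Axes as the unit's. May be the catch or a blank.
- cap_mid (a point): Centre of the face of the middle cap, as above. May be the catch or a blank.
- cap_right (a point): Centre of the face of the cap on the unit's -y side, as above. May be the catch or a blank.
- catch (a joint): How far the catch cap is pressed down, m: 0 at rest, 0.006 fully down. A spring pushes it back up: about 2.4 N to start it moving, 5 N fully down. From about 0.004 on it lets the tray go.
- tray (a joint): How far the tray has come out, m: 0 shut, 0.07 fully open. A spring drives it out in about half a second once the catch is pressed; it stays out by itself.
- tray_front (a point): Middle of the top edge of the tray's front plate, 50 mm above the shelf; moves with the tray towards the unit's -x. A small finger ledge stands 12 mm out in front of it.
- bottle: White pump-top bottle, 72 mm in diameter, 187 mm tall, standing loose on the shelf. Origin: centre of its underside. Leave alone.
- pegpot: Green plastic pot for pegs, 90 mm across, 85 mm tall, standing loose. Origin: centre of its underside. Leave alone.
- tumbler: White ceramic tumbler, 76 mm across, 100 mm tall, standing loose. Origin: centre of its underside. Leave alone.
- scoop: Stainless scoop, 147 mm long, 45 mm wide, 26 mm high, lying loose on the unit's top panel along its back edge, behind the caps. Origin: centre of the underside of its bowl; the handle runs to its -x. Leave alone.

How it is judged:
On the way, in this order (a step that is already met when the one before it is completed fails the run):
1. a fingertip presses the catch cap down (value of joint catch above 0.003 m and contact force between the fingers and anything else above 0.5 N), for 0.05 s.
2. the tray springs out (value of joint tray above 0.055 m), for 0.1 s.
At the end, for the whole second after the job is handed in: The tray stands open by more than 55 mm of its 70 mm and is at rest, the catch cap is back up (within 1.5 mm), and the scoop, bottle, pot and tumbler are within 30 mm of where they were and tilted less than 0.3 rad (value of joint tray above 0.055 m and velocity of joint tray below 0.01 m/s and value of joint catch below 0.0015 m and distance of each of bottle, pegpot, tumbler, scoop from where it was at the start of the episode below 0.03 m and angle between each of bottle, pegpot, tumbler, scoop's own z axis and vertical below 0.3 rad); the robot touches nothing.
It fails at once if the pump bottle is lifted, shifted more than 30 mm or tipped (distance of bottle from where it was at the start of the episode above 0.03 m or angle between bottle's own z axis and vertical above 0.3 rad).
It fails at once if the peg pot is lifted, shifted more than 30 mm or tipped (distance of pegpot from where it was at the start of the episode above 0.03 m or angle between pegpot's own z axis and vertical above 0.3 rad).
It fails at once if the tumbler is lifted, shifted more than 30 mm or tipped (distance of tumbler from where it was at the start of the episode above 0.03 m or angle between tumbler's own z axis and vertical above 0.3 rad).
It fails at once if the scoop is lifted, shifted more than 30 mm or tipped (distance of scoop from where it was at the start of the episode above 0.03 m or angle between scoop's own z axis and vertical above 0.3 rad).
It also fails if it takes over 48 s, if anything falls off the work surface, if the arm or the gripper's body presses on something with over 40 N, if the wrist force passes 120 N, or if a joint passes its speed limit or range.

## Working session

There is one attempt and no reset: what is moved stays moved. The work goes in short steps, Python scripts to look and compute and a shell command to move; the robot and the scene stay as the last step left them, time stands still between calls to the robot, and variables do not carry over. Pictures are saved under pics/ and viewed, at most 10 in all, crops included, and the job is handed in when it is done.

```bash
mkdir -p pics; cat > h.py <<'E'
import numpy as np,cv2
from cell import manip
def cloud(n,d):
    p=manip.camera_params(n);v,u=np.mgrid[:d.shape[0],:d.shape[1]]
    P=np.stack([(u-p["cx"])/p["fx"]*d,(v-p["cy"])/p["fy"]*d,d,np.ones_like(d)],-1)
    return (P@np.array(p["world_from_camera"]).T)[...,:3]
E
python3 - <<'E'
from h import *
for n in("scene","top"):
    im,d=manip.capture(n);cv2.imwrite(f"pics/{n}0.png",im[...,::-1]);C=cloud(n,d);np.save(n+".npy",C)
    for l in("unit","bottle","pegpot","tumbler","scoop","cap_left","cap_mid","cap_right","catch","tray_front"):
        try:r=manip.search_frame(n,l)[:1]
        except Exception as e:r=str(e)[:60]
        print(n,l,r, C[int(r[0]['rect'][1]),int(r[0]['rect'][0])] if r and type(r) is list else "")
o=manip.get_obs();print(o["time_s"],o["tcp_pos"],o["tcp_rot"],o["force"])
C=np.load("top.npy");m=(abs(C[...,2]-.06)<.006)
n,L,s,c=cv2.connectedComponentsWithStats(m.astype(np.uint8));i=1+s[1:,4].argmax()
P=C[L==i];print(s[i],P.mean(0),cv2.minAreaRect((P[:,:2]*1000).astype(np.float32)))
E
```

```text
scene unit [{'rect': [272.9, 197.8, 124.1, 77.9], 'score': 0.61}] [0.57405226 0.08007477 0.0586351 ]
scene bottle [{'rect': [372.3, 183.6, 41.4, 80.7], 'score': 0.89}] [0.50791756 0.28543723 0.1089904 ]
scene pegpot [{'rect': [278.9, 176.3, 18.9, 9.6], 'score': 0.3}] [0.48766725 0.06788473 0.05706657]
scene tumbler [{'rect': [275.0, 195.8, 123.2, 82.2], 'score': 0.71}] [0.56766137 0.08506044 0.06119265]
scene scoop [{'rect': [273.1, 197.4, 72.9, 29.1], 'score': 0.57}] [0.57596198 0.08294297 0.06088395]
scene cap_left [{'rect': [272.4, 196.1, 117.0, 80.4], 'score': 0.6}] [0.57272774 0.07955384 0.06040528]
scene cap_mid [{'rect': [273.2, 197.1, 126.1, 78.3], 'score': 0.89}] [0.57596198 0.08294297 0.06088395]
scene cap_right [{'rect': [275.6, 196.8, 126.9, 83.1], 'score': 0.85}] [0.5670627  0.08506878 0.05785529]
scene catch [{'rect': [276.9, 177.9, 18.0, 11.1], 'score': 0.58}] [0.4955459  0.06511572 0.0585329 ]
scene tray_front [] 
top unit [{'rect': [251.1, 217.9, 114.1, 93.0], 'score': 0.82}] [0.51838204 0.06803911 0.05811024]
top bottle [{'rect': [167.8, 232.2, 32.7, 29.0], 'score':
[... 444 characters left out ...]
]
top cap_mid [{'rect': [250.3, 219.6, 113.8, 88.0], 'score': 0.56}] [0.51299417 0.07069373 0.05771491]
top cap_right [{'rect': [250.4, 217.8, 112.9, 92.9], 'score': 0.65}] [0.51819052 0.07066158 0.0600502 ]
top catch [{'rect': [251.5, 225.3, 21.7, 21.3], 'score': 0.84}] [0.49683657 0.06781007 0.05799411]
top tray_front [{'rect': [258.0, 256.6, 28.4, 7.3], 'score': 0.55}] [0.4146516  0.04850766 0.04768034]
1.1 [0.26311878 0.59438392 0.1756017 ] [-6.49914998e-01 -3.07360777e+00 -9.91629772e-05] [-0.09570351  0.03942687  0.15885262]
[ 194  171  113   93 6878] [0.51646987 0.07306121 0.0593135 ] ((520.7714233398438, 73.72508239746094), (200.32049560546875, 270.6742858886719), 12.492009162902832)
```

```bash
python3 - <<'E'
import cv2
a=cv2.imread("pics/top0.png")[130:310,120:390];b=cv2.imread("pics/scene0.png")[110:290,170:440]
cv2.imwrite("pics/both.png",cv2.resize(cv2.vconcat([a,b]),None,fx=1.66,fy=1.66))
E
```

```text
(no output)
```

View pics/both.png

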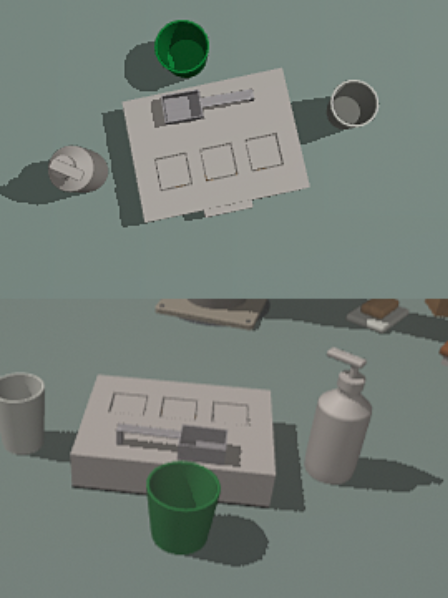

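```bash
python3 - <<'E'
from h import *
C=np.load("top.npy")
# everything raised above 0.07: list blobs
n,L,s,c=cv2.connectedComponentsWithStats(((C[...,2]>.068)).astype(np.uint8))
for i in range(1,n):
    if s[i,4]>15:
        P=C[L==i];print(s[i],P.min(0).round(3),P.max(0).round(3),np.median(P,0).round(3))
th=np.radians(12.5);x=np.array([np.cos(th),np.sin(th)]);y=np.array([-x[1],x[0]]);c0=np.array([.5208,.0737])
from scipy.spatial.transform import Rotation as R
o=manip.get_obs();Rm=R.from_rotvec(o["tcp_rot"]).as_matrix();print(Rm.round(3))
for k in(1,0,-1):
    t=c0-.03*x+.075*k*y;print(k,t,(Rm.T@(np.r_[t,.12]-o["tcp_pos"])/.04).round(2))
E
```

```text
[213 142  33  33 241] [0.633 0.085 0.068] [0.721 0.172 0.088] [0.689 0.133 0.082]
[318 178  30  29 286] [ 0.43  -0.182  0.068] [0.619 0.031 1.055] [ 0.589 -0.156  0.096]
[217 184  56  21 312] [0.551 0.012 0.068] [0.605 0.159 0.09 ] [0.591 0.078 0.085]
[149 218  33  28 716] [0.43  0.031 0.068] [0.511 0.327 1.055] [0.472 0.279 0.123]
[  0 329  36  44 730] [0.199 0.031 0.205] [0.43  0.547 1.055] [0.248 0.518 0.327]
[[-0.914  0.405 -0.   ]
 [ 0.405  0.914  0.   ]
 [ 0.     0.    -1.   ]]
1 [0.47527815 0.14042901] [-9.44 -8.23  1.39]
0 [0.49151112 0.06720681] [-10.56  -9.74   1.39]
-1 [ 0.50774409 -0.00601539] [-11.67 -11.25   1.39]
```

```bash
python3 -m jog '[[0,0,-1,0,0,0,0],[0,0,-1,0,0,0,0],[-0.8,-0.74,0,0,0,0,0],[-0.8,-0.74,0,0,0,0,0],[-0.8,-0.74,0,0,0,0,0],[-0.8,-0.74,0,0,0,0,0],[-0.8,-0.74,0,0,0,0,0],[-0.8,-0.74,0,0,0,0,0],[-0.8,-0.74,0,0,0,0,0],[-0.8,-0.74,0,0,0,0,0]]' 10
```

```text
time_s: 2.1
tcp_pos: [0.4019, 0.2726, 0.2559]
tcp_rot: [0.65, 3.073, 0.001]
force: [0.8, 0.8, -0.1]
finger_gap: 0.0178
grasp_force: 0.0
```

```bash
python3 -m jog '[[-0.8,-0.74,0,0,0,0,0],[-0.8,-0.74,0,0,0,0,0],[-0.8,-0.74,0,0,0,0,0],[-0.8,-0.74,0,0,0,0,0],[-0.8,-0.74,0,0,0,0,0],[0,0,0,0,0,1,0],[0,0,0,0,0,1,0],[0,0,0,0,0,1,0],[0,0,0,0,0,1,0],[0,0,0,0,0,1,0]]'
python3 -m jog '[[0,0,0,0,0,1,0],[0,0,0,0,0,1,0],[0,0,0,0,0,1,0],[0,0,0,0,0,1,0],[0,0,0,0,0,0,0],[0,0,0,0,0,0,0],[0,0,0,0,0,0,0],[0,0,0,0,0,0,0],[0,0,0,0,0,0,0],[0,0,0,0,0,0,0]]'
cat > g.py <<'E'
from h import *
from scipy.spatial.transform import Rotation as R
th=np.radians(12.5);x=np.array([np.cos(th),np.sin(th)]);y=np.array([-x[1],x[0]]);c0=np.array([.5208,.0737])
o=manip.get_obs();Rm=R.from_rotvec(o["tcp_rot"]).as_matrix();print(Rm.round(3),o["time_s"],o["tcp_pos"],o["force"],o["finger_gap"],o["joint_pos"])
for k in(1,0,-1):
    t=c0-.03*x+.075*k*y;print(k,t,(Rm.T@(np.r_[t,.07]-o["tcp_pos"])/.04).round(3))
E
python3 g.py
```

```text
time_s: 3.1
tcp_pos: [0.4877, 0.0741, 0.2557]
tcp_rot: [1.43, 2.797, 0.0]
force: [0.6, -0.3, 0.3]
finger_gap: 0.0003
grasp_force: 0.0
time_s: 4.1
tcp_pos: [0.4877, 0.074, 0.2555]
tcp_rot: [-1.974, -2.444, -0.0]
force: [-0.3, 0.2, -0.5]
finger_gap: 0.0005
grasp_force: 0.0
[[-0.21   0.978 -0.   ]
 [ 0.978  0.21   0.   ]
 [ 0.    -0.    -1.   ]] 4.1 [0.4877145  0.0740416  0.25554559] [-0.27177855  0.16940346 -0.49261481] 0.00046641347716657567 [-0.51124165  0.33096931  0.41174568  1.84021458 -0.15506584  1.00185505
  0.17614587]
1 [0.47527815 0.14042901] [1.688 0.045 4.639]
0 [0.49151112 0.06720681] [-0.187  0.057  4.639]
-1 [ 0.50774409 -0.00601539] [-2.062  0.069  4.638]
```

```bash
python3 -m jog '[[-0.19,0.06,1,0,0,0,0],[0,0,1,0,0,0,0],[0,0,1,0,0,0,0],[0,0,1,0,0,0,0],[0,0,0.4,0,0,0,0],[0,0,0.2,0,0,0,0],[0,0,0,0,0,0,0],[0,0,0,0,0,0,0],[0,0,0,0,0,0,0],[0,0,0,0,0,0,0]]'
python3 -m jog '[[0,0,0.05,0,0,0,0],[0,0,0.05,0,0,0,0],[0,0,0.05,0,0,0,0],[0,0,0.05,0,0,0,0],[0,0,0.025,0,0,0,0],[0,0,0.025,0,0,0,0],[0,0,0.025,0,0,0,0],[0,0,0,0,0,0,0],[0,0,0,0,0,0,0],[0,0,0,0,0,0,0]]'
```

```text
time_s: 5.1
tcp_pos: [0.4925, 0.0674, 0.0726]
tcp_rot: [1.973, 2.443, 0.003]
force: [-0.1, 0.4, 0.1]
finger_gap: 0.0003
grasp_force: 0.0
time_s: 6.1
tcp_pos: [0.4917, 0.0672, 0.0606]
tcp_rot: [1.975, 2.444, 0.0]
force: [-0.3, -0.1, 0.2]
finger_gap: 0.0004
grasp_force: 0.0
```

```bash
python3 -m jog '[[0,0,0.025,0,0,0,0],[0,0,0.025,0,0,0,0],[0,0,0.025,0,0,0,0],[0,0,0.025,0,0,0,0],[0,0,0.025,0,0,0,0],[0,0,0,0,0,0,0],[0,0,0,0,0,0,0],[0,0,0,0,0,0,0],[0,0,0,0,0,0,0],[0,0,0,0,0,0,0]]'
```

```text
time_s: 7.1
tcp_pos: [0.4916, 0.0672, 0.0556]
tcp_rot: [-1.975, -2.443, -0.0]
force: [0.4, 0.4, 1.1]
finger_gap: 0.0002
grasp_force: 0.0
```

```bash
python3 -m jog '[[0,0,0.025,0,0,0,0],[0,0,0.025,0,0,0,0],[0,0,0,0,0,0,0],[0,0,0,0,0,0,0],[0,0,0,0,0,0,0],[0,0,0,0,0,0,0],[0,0,0,0,0,0,0],[0,0,0,0,0,0,0],[0,0,0,0,0,0,0],[0,0,0,0,0,0,0]]'
```

```text
time_s: 8.1
tcp_pos: [0.4916, 0.0672, 0.0536]
tcp_rot: [-1.975, -2.443, -0.0]
force: [-0.7, -0.7, -0.0]
finger_gap: 0.0004
grasp_force: 0.0
```

```bash
python3 -m jog '[[0,0,0.025,0,0,0,0],[0,0,0.025,0,0,0,0],[0,0,0,0,0,0,0],[0,0,0,0,0,0,0],[0,0,0,0,0,0,0],[0,0,0,0,0,0,0],[0,0,0,0,0,0,0],[0,0,0,0,0,0,0],[0,0,0,0,0,0,0],[0,0,0,0,0,0,0]]'
python3 - <<'E'
from h import *
for n in("scene","top"):
    im,d=manip.capture(n);o=manip.get_obs();print(o["force"],o["tcp_pos"]);cv2.imwrite(f"pics/{n}1.png",im[...,::-1])
a=cv2.imread("pics/top1.png")[130:310,120:390];b=cv2.imread("pics/scene1.png")[110:290,170:440]
cv2.imwrite("pics/both1.png",cv2.resize(cv2.vconcat([a,b]),None,fx=1.66,fy=1.66))
E
```

```text
time_s: 9.1
tcp_pos: [0.4916, 0.0672, 0.0516]
tcp_rot: [-1.974, -2.444, -0.0]
force: [-0.9, -0.4, 0.1]
finger_gap: 0.0011
grasp_force: 0.0
[-0.23091505  0.51300822  0.90704972] [0.49167013 0.06719539 0.05156308]
[-0.55256411  0.24119703  0.01699156] [0.49166596 0.06721206 0.05155531]
```

View pics/both1.png

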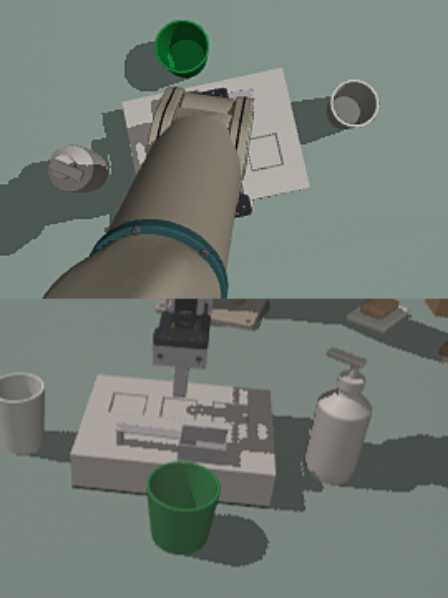

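```bash
python3 - <<'E'
from h import *
im,d=manip.capture("scene");C=cloud("scene",d)
u0=170+int(180/1.66);v0=110+int((395-299)/1.66);print(u0,v0)
for v in range(v0-16,v0+10):print(v,*[tuple((C[v,u]*1000).round().astype(int)) for u in (u0-3,u0,u0+3)],im[v,u0])
cv2.imwrite("pics/z.png",cv2.resize(im[v0-45:v0+45,u0-60:u0+60,::-1],None,fx=6,fy=6,interpolation=2))
E
```

```text
278 167
151 (np.int64(503), np.int64(60), np.int64(136)) (np.int64(569), np.int64(85), np.int64(179)) (np.int64(568), np.int64(91), np.int64(180)) [95 93 94]
152 (np.int64(504), np.int64(61), np.int64(134)) (np.int64(505), np.int64(68), np.int64(136)) (np.int64(501), np.int64(74), np.int64(135)) [99 97 98]
153 (np.int64(506), np.int64(62), np.int64(133)) (np.int64(504), np.int64(68), np.int64(133)) (np.int64(504), np.int64(75), np.int64(134)) [99 98 99]
154 (np.int64(505), np.int64(61), np.int64(129)) (np.int64(504), np.int64(68), np.int64(130)) (np.int64(502), np.int64(75), np.int64(130)) [98 97 98]
155 (np.int64(506), np.int64(62), np.int64(127)) (np.int64(505), np.int64(69), np.int64(128)) (np.int64(501), np.int64(75), np.int64(127)) [99 98 99]
156 (np.int64(506), np.int64(62), np.int64(124)) (np.int64(502), np.int64(68), np.int64(123)) (np.int64(503), np.int64(75), np.int64(126)) [99 98 98]
157 (np.int64(506), np.int64(62), np.int64(122)) (np.int64(501), np.int64(68), np.int64(120)) (np.int64(501), np.int64(75), np.int64(122)) [98 96 98]
158 (np.int64(505), np.int64(62), np.int64
[... 2113 characters left out ...]
int64(475), np.int64(64), np.int64(60)) (np.int64(471), np.int64(70), np.int64(59)) [173 165 160]
173 (np.int64(477), np.int64(57), np.int64(56)) (np.int64(476), np.int64(64), np.int64(58)) (np.int64(1237), np.int64(263), np.int64(601)) [170 163 158]
174 (np.int64(483), np.int64(59), np.int64(58)) (np.int64(482), np.int64(66), np.int64(59)) (np.int64(477), np.int64(72), np.int64(57)) [171 163 157]
175 (np.int64(486), np.int64(60), np.int64(56)) (np.int64(487), np.int64(68), np.int64(60)) (np.int64(480), np.int64(73), np.int64(56)) [171 163 157]
176 (np.int64(491), np.int64(61), np.int64(57)) (np.int64(486), np.int64(68), np.int64(56)) (np.int64(485), np.int64(75), np.int64(57)) [170 162 156]
```

View pics/z.png

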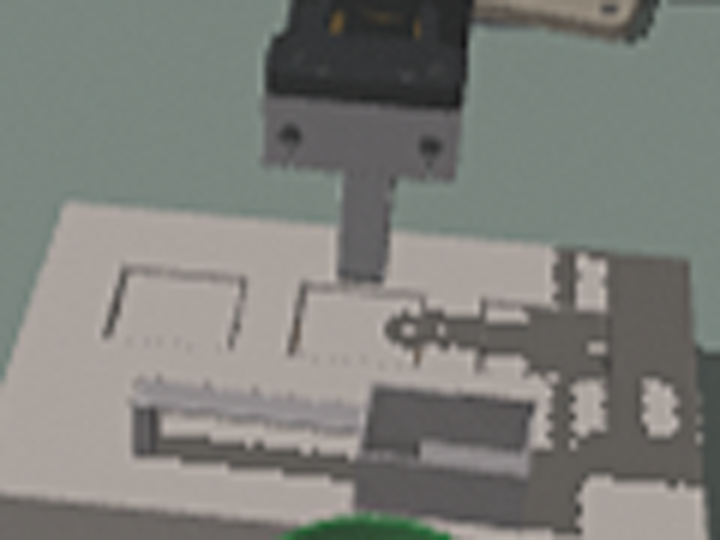

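The pictures show the fingertip still hanging about 28 mm above the cap (tip at scene pixel (278,168), z ≈ 0.087), although the reported TCP says 0.052. I'll trust the camera and the force reading, and go on down carefully.

```bash
python3 -m jog '[[0,0,0.05,0,0,0,0],[0,0,0.05,0,0,0,0],[0,0,0.05,0,0,0,0],[0,0,0.05,0,0,0,0],[0,0,0.05,0,0,0,0],[0,0,0.05,0,0,0,0],[0,0,0.05,0,0,0,0],[0,0,0.05,0,0,0,0],[0,0,0,0,0,0,0],[0,0,0,0,0,0,0]]'
cat > tip.py <<'E'
from h import *
import sys
im,d=manip.capture("scene");C=cloud("scene",d);o=manip.get_obs()
for v in range(150,190):
    p=C[v,272:286];q=p[(p[:,2]>.066)&(p[:,0]<.53)&(p[:,0]>.47)]
    if len(q)>3:b=(v,q.mean(0).round(3),len(q))
print(b,o["tcp_pos"],o["force"],o["time_s"])
cv2.imwrite(sys.argv[1],cv2.resize(im[120:210,215:345,::-1],None,fx=5,fy=5))
E
python3 tip.py pics/t2.png
```

```text
time_s: 10.25
tcp_pos: [0.4916, 0.0672, 0.0355]
tcp_rot: [-1.974, -2.443, 0.0]
force: [1.0, 0.5, 0.9]
finger_gap: 0.0001
grasp_force: 0.0
(174, array([0.5  , 0.069, 0.071]), 8) [0.49166725 0.06718736 0.03558409] [-0.96648448  0.1456251  -0.00204657] 10.3
```

View pics/t2.png

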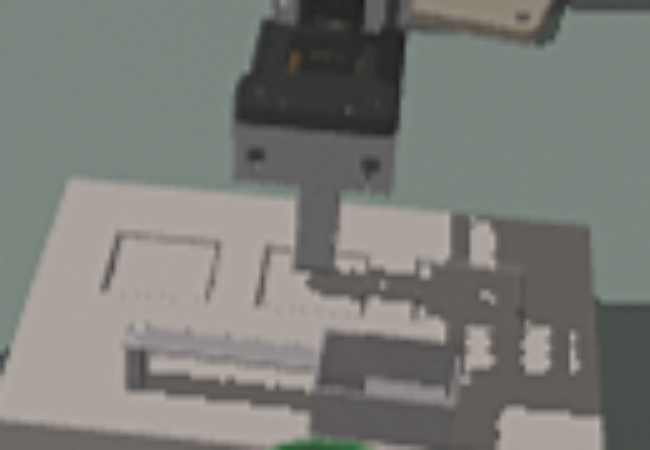

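The tip is now a little above the middle cap, at crop pixel (317,268), and its shadow almost meets it. About 10 mm remains.

```bash
python3 -m jog '[[0,0,0.025,0,0,0,0],[0,0,0.025,0,0,0,0],[0,0,0.025,0,0,0,0],[0,0,0.025,0,0,0,0],[0,0,0.025,0,0,0,0],[0,0,0.025,0,0,0,0],[0,0,0,0,0,0,0],[0,0,0,0,0,0,0],[0,0,0,0,0,0,0],[0,0,0,0,0,0,0]]'
```

```text
time_s: 11.3
tcp_pos: [0.4917, 0.0672, 0.0296]
tcp_rot: [1.975, 2.443, 0.0]
force: [0.2, 0.2, 0.3]
finger_gap: 0.0004
grasp_force: 0.0
```

```bash
python3 -m jog '[[0,0,0.025,0,0,0,0],[0,0,0.025,0,0,0,0],[0,0,0,0,0,0,0],[0,0,0,0,0,0,0],[0,0,0,0,0,0,0],[0,0,0,0,0,0,0],[0,0,0,0,0,0,0],[0,0,0,0,0,0,0],[0,0,0,0,0,0,0],[0,0,0,0,0,0,0]]'
```

```text
time_s: 12.3
tcp_pos: [0.4918, 0.0672, 0.0276]
tcp_rot: [1.974, 2.443, 0.0]
force: [0.3, 0.0, 3.1]
finger_gap: 0.0006
grasp_force: 1.4
```

```bash
python3 -m jog '[[0,0,0.025,0,0,0,0],[0,0,0.025,0,0,0,0],[0,0,0,0,0,0,0],[0,0,0,0,0,0,0],[0,0,0,0,0,0,0],[0,0,0,0,0,0,0],[0,0,0,0,0,0,0],[0,0,0,0,0,0,0],[0,0,0,0,0,0,0],[0,0,0,0,0,0,0]]'; python3 g.py | sed -n 3p
```

```text
time_s: 13.3
tcp_pos: [0.4917, 0.0672, 0.0256]
tcp_rot: [1.974, 2.443, 0.0]
force: [-0.4, -0.1, 3.7]
finger_gap: 0.0005
grasp_force: 1.4
 [-0.     0.    -1.   ]] 13.3 [0.4917173  0.06719215 0.02555929] [-0.39331315 -0.12608138  3.68252399] 0.0004622687704203882 [-0.35266911  0.66855732  0.23885881  2.07333527 -0.35342899  0.43755215
```

The middle cap gives (2 mm for 0.6 N), so it is the catch. I'll press it a bit further.

```bash
python3 -m jog '[[0,0,0.025,0,0,0,0],[0,0,0.025,0,0,0,0],[0,0,0.0125,0,0,0,0],[0,0,0,0,0,0,0],[0,0,0,0,0,0,0],[0,0,0,0,0,0,0],[0,0,0,0,0,0,0],[0,0,0,0,0,0,0],[0,0,0,0,0,0,0],[0,0,0,0,0,0,0]]'; cat > f.py <<'E'
from h import *
import sys
im,d=manip.capture("top");C=cloud("top",d)
P=C[(C[...,2]>.03)&(C[...,2]<.056)&(C[...,0]<.43)&(C[...,0]>.28)&(abs(C[...,1]-.05)<.12)]
print(len(P),P.min(0),manip.get_obs()["force"])
cv2.imwrite(sys.argv[1],cv2.resize(im[130:310,120:390,::-1],None,fx=2,fy=2))
E
python3 f.py pics/f1.png
```

```text
time_s: 14.3
tcp_pos: [0.4918, 0.0672, 0.0231]
tcp_rot: [1.974, 2.443, 0.0]
force: [1.4, 0.2, 3.7]
finger_gap: 0.0002
grasp_force: 2.1
233 [ 0.34133802 -0.06998958  0.0302023 ] [0.23139507 0.20211207 4.13215932]
```

The tray front now reaches x ≈ 0.341 (fully open ledge predicted at 0.343). I'll retreat straight up.

```bash
python3 -m jog '[[0,0,-0.1,0,0,0,0],[0,0,-0.2,0,0,0,0],[0,0,-0.5,0,0,0,0],[0,0,-1,0,0,0,0],[0,0,-1,0,0,0,0],[0,0,-1,0,0,0,0],[0,0,-1,0,0,0,0],[0,0,0,0,0,0,0],[0,0,0,0,0,0,0],[0,0,0,0,0,0,0]]'; python3 f.py pics/f2.png
```

```text
time_s: 15.35
tcp_pos: [0.49, 0.0671, 0.2139]
tcp_rot: [-1.973, -2.442, 0.004]
force: [-0.2, -1.1, 0.2]
finger_gap: 0.0006
grasp_force: 0.0
152 [ 0.34692793 -0.06984578  0.03071317] [ 0.19797806  0.50394655 -0.48462916]
```

View pics/f2.png

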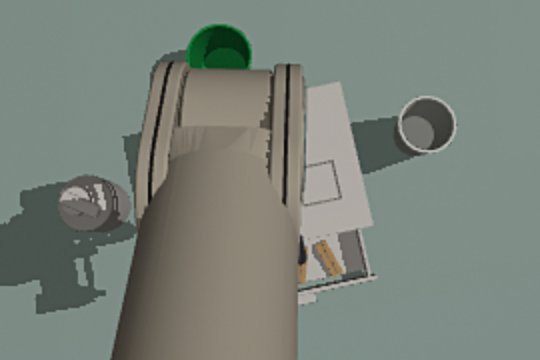

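The picture shows the tray standing open (front plate around pixel (340,285), pegs visible inside). The bottle (90,203), pot (220,50) and tumbler (427,125) are where they were, and the hand is clear at z ≈ 0.21.

```bash
python3 -c "
from cell import manip
print(manip.hand_in())"
```

```text
the job is handed in; nothing more can be done
None
```

The middle cap was the catch: I pressed it, the tray sprang out to about its full 70 mm, and I handed the job in with the hand lifted clear, the tray open and the bottle, pot and tumbler unmoved (the arm hid the scoop in the last picture).

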